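Set the jukebox test box with a screwdriver and power it up

TASK

Take the yellow screwdriver from its fork rest, put its blade in the slot of the red mode selector on the test box's sloped panel and turn the selector with it a full quarter turn clockwise to the stop, so that its white pointer points to the green mark. Then hang the screwdriver back upright in the fork with its flange on the prongs, and only after that switch the box on by pushing the green-marked end of the black rocker fully down. Leave the loose parts lying around where they are.

Things in the scene. Friction and masses are not known exactly. Their poses are not given: they have to be found in the camera images.
- testbox: Test box fixed to the table, 200 x 200 mm, blue, grey front panel. Origin: centre of its underside; x points from its front to its back, y to its left. The panel rises at 30 degrees from 40 mm high at the front edge (x = -100 mm) to 109 mm at x = +20 mm; behind is a level ledge, 109 mm high, with the rocker. It may stand left or right of the fork rest, yawed.
- dial (a joint): Red slotted mode selector in the middle of the sloped panel, a 56 mm disc 14 mm proud of it. 0 = slot level, white pointer to the left; pi/2 = its stop, pointer up the slope at the green mark; grows clockwise as seen from in front. Starts between 0 and 0.2 rad; dry friction of 0.06 N m holds it where it is left.
- dial_slot (a point): Centre of the floor of the selector's slot. z points out of the panel along the turning axis (30 degrees from vertical, leaning to the box's front); y runs along the slot to the pointer and turns with it. The slot is 7 mm wide, 9 mm deep, open at both ends, its lips bevelled at 45 degrees to a mouth 14 mm wide.
- driver: Loose flat screwdriver, 0.18 kg, 195 mm long, upright in the fork. Origin: centre of the underside of its 44 mm flange (8 mm thick); z to the handle's end. Yellow handle 28 x 28 mm, z = 8 to 100 mm, flats facing x and y; shaft 10 mm diameter. Blade 18 mm wide along y, 4 mm thick along x: in the slot its y lies along the slot's y, either way round, with 0.17 rad of play.
- driver_tip (a point): Centre of the end of the screwdriver's blade, 95 mm below the flange's underside; the blade is 22 mm high.
- rest: Fork rest, fixed to the table. Origin: centre of the underside of its base (110 x 90 x 12 mm); x to its back. A level fork plate, 105 to 115 mm high, 70 mm wide, has a notch 22 mm wide, open to the front (-x, towards the robot), ending 12 mm behind the origin; the prongs reach 38 mm in front of it; a post stands 31 to 49 mm behind it. The shaft goes in and out through the notch's front.
- rest_seat (a point): The screwdriver's hanging place: the middle of the notch at the height of the fork plate's top, where the flange's underside rests.
- rocker (a joint): Large black rocker switch on the box's ledge, 70 mm long along the box's y, 36 mm wide, its halves forming a shallow V. -0.2 = off (left end down, right end up), +0.2 = on (right end, with a green bar, down). Takes about 5 N at the middle of a half and stays where it is left.
- rocker_on (a point): Fixed point (axes as the box's): where the middle of the upper face of the rocker's right, green-marked half lies when on; that half is then level, 121 mm above the table. When off it slopes up outwards, about 9 mm above this point and 14 mm at its end. The pivot is 22 mm to the left of this point.
- rectifier: Bystander: standing glass rectifier tube, 44 mm across, 112 mm high, origin under its base.
- pivot: Bystander: brass tone-arm pivot, 68 mm base, 67 mm high, origin under its base.
- follower: Bystander: white nylon cam follower lying flat, about 117 x 36 x 26 mm, origin under its middle.
- knob: Bystander: chrome speaker knob, 64 mm across, 36 mm high, origin under its base.
Things that resemble listed ones, but are neither listed nor needed, are in the scene too. What is shaped like the driver but orange or purple is not meant.

How it is judged:
By the outcome, as a careful person would: the job done as asked, in the order asked, and still so for the second after the job is handed in, with the robot touching nothing.
It also fails if it takes over 64 s, if anything falls off the work surface, if the arm or the gripper's body presses on something with over 40 N, if the wrist force passes 120 N, or if a joint passes its speed limit or range.

ROBOT

A 7-joint arm with a two-finger parallel gripper is mounted at the origin on the work surface. World frame = base frame: x ahead of the robot, y to its left, z up, the work surface at z = 0. Lengths are in m, angles in rad, forces in N, time in s.
With the tool pointing down it reaches from about 0.425 to 0.925 m from the base axis. Payload 6.8 kg.
Tool frame: the origin (TCP) lies midway between the tips of the shut fingers; the grasp point (between the pads) lies 19 mm behind it; z points along the fingers, y is the direction in which the jaws open and shut (so a half turn about z gives the same grasp; the last joint's range is limited). The gripper opens to 85 mm and grips with 20 to 120 N. Pads are 22 mm wide; open, the fingers measure 114 mm over their backs; the gripper's body (76 mm by 85 mm) begins 54 mm behind the grasp point. The pads swing forward as they close: fully open they stand 13 mm farther back than shut.
Start: joints at [1.098, 0.477, 0.022, 1.555, -0.011, 1.109, -0.083], TCP at [0.241, -0.631, 0.231] pointing down, gripper open.
Joint ranges: [-2.96, 2.96], [-0.34, 2.1], [-1.41, 1.46], [0.24, 2.44], [-1.37, 4.51], [0.17, 1.92], [-2.96, 2.96]. Speed limits (rad/s): [2.39, 2.39, 3.14, 3.14, 3.14, 3.14, 3.14].

INTERFACE

Orientations are given as a rotation vector (axis times angle).
In Python, from bench import r gives the robot as it stands. The module is installed in compiled form; this text tells all that it offers.
- The arm moves only by the tool apply_moves, never from a script. Its argument "plan" is a list that holds one entry, the list of rows, each a list of 7 numbers: the turn, a rotation vector about the tool's x, y, z scaled (see below), then the shift along the tool's x, y, z scaled (see below), then the closure, from -1 (fully open) to 1 (shut). In form: [[[wx, wy, wz, tx, ty, tz, grip], ...]]. A call has 1 to 12 rows; each row is the pose to reach, as a shift and turn from the pose commanded when the call began, along the tool's axes at that moment, turning the shorter way round; what a row does not reach only later rows make up. The controller multiplies each number of a shift by 0.4 m and each number of a turn by 180 degrees. A row lasts 1/12 s, in which the tool goes at most 41.7 mm and 7.16 degrees, less where a joint would pass 70% of its speed; a pose out of reach is approached as far as the arm can. A call with a number of a shift or a turn outside -1 to 1 is refused whole. A call with a gripper value outside its range is refused whole. The fingers move at their own pace and stop on an object; "force" is the grip in N (left out, the last holds). Time passes only in rows, so rows that repeat a pose let the fingers close. It gives the time, the measured TCP pose, the force and the opening at its end, in the units of the state.
- r.get_obs(): the state, without advancing time (a new reading comes with each control period).
- r.grab_frame(name): name is "scene" or "side" or "wrist"; returns a dict with "pixels" (480x640x3 uint8, blue, green, red), "fx", "fy", "cx", "cy" (pixels), "k1" (the pictures are not rectified: a ray, as slopes to the right and down, at radius r is drawn at 1 + k1 r^2 times it, then the intrinsics apply), "pose" (4x4, takes a point from camera to world coordinates). Camera axes: x right, y up, looking along -z (the intrinsics and any distortion apply to the point x, -y, -z); pixel columns grow to the right and rows downward; lengths in m; the calibration is good to about 2 mm. A picture is of the moment at which its call begins. There is no depth.
- r.hand_in(): hands the job in, once; it reports no verdict.
The state is a dict: "clock": time; "joints": joint angles; "qvel": joint speeds; "tau": joint torques, N m; "tcp_pos": TCP position; "orientation": TCP orientation; "contact_force": force on the tool from outside, world axes, zero at the start; "moment": the same for the moment, N m; "grip_width": finger opening in m.
Only numpy, scipy, OpenCV 4.12 (cv2) and the standard library are available. Lean on these libraries where they do the work, as an engineer would, in place of code of your own. Each camera call takes 0.05 s, during which the arm holds its last target. There are 200 camera calls.

## Working session

There is one attempt and no reset: what is moved stays moved. The work goes in short steps, Python scripts to look and compute and a tool call to move; the robot and the scene stay as the last step left them, time stands still between calls to the robot, and variables do not carry over. Pictures are saved under pics/ and viewed, on a budget of 10 in all, crops included, one or two more only if the job needs it, and the job is handed in when it is done.

Besides the shell and the picture viewer there is one more tool, called as name(argument=value, ...), one argument or row to a line, values as JSON. apply_moves: Moves the arm, as the interface text tells. Its arguments: {"type":"object","properties":{"plan":{"type":"array","items":{"type":"array","items":{"type":"array","items":{"type":"number","minimum":-1,"maximum":1}}}},"force":{"type":"number"}},"required":["plan"]}

```bash
mkdir -p pics; ls; cat > h.py <<'E'
import numpy as np, cv2
from scipy.spatial.transform import Rotation as R
from bench import r
def grab(n):
    f=r.grab_frame(n); f['img']=np.array(f['pixels'],dtype=np.uint8); f['pose']=np.array(f['pose']); return f
def ray(f,u,v):
    K=np.array([[f['fx'],0,f['cx']],[0,f['fy'],f['cy']],[0,0,1.]])
    p=cv2.undistortPoints(np.array([[[u,v]]],float),K,np.array([f['k1'],0,0,0,0.]))[0,0]
    d=f['pose'][:3,:3]@np.array([p[0],-p[1],-1]); return f['pose'][:3,3],d/np.linalg.norm(d)
def onz(f,u,v,z):
    o,d=ray(f,u,v); return o+d*(z-o[2])/d[2]
def tri(obs):
    A=np.zeros((3,3));b=np.zeros(3)
    for f,u,v in obs:
        o,d=ray(f,u,v);P=np.eye(3)-np.outer(d,d);A+=P;b+=P@o
    x=np.linalg.solve(A,b); 
    e=[np.linalg.norm((np.eye(3)-np.outer(d,d))@(x-o)) for o,d in (ray(*q) for q in obs)]
    return x,e
def proj(f,X):
    c=f['pose'][:3,:3].T@(np.array(X)-f['pose'][:3,3]); p=np.array([c[0],-c[1]])/-c[2]
    p=p*(1+f['k1']*(p@p)); return p*[f['fx'],f['fy']]+[f['cx'],f['cy']]
E
python3 - <<'E'
from h import *
o=r.get_obs(); print(o)
for n in ['scene','side']:
    f=grab(n); cv2.imwrite(f'pics/{n}0.png',f['img']); print(n,f['fx'],f['cx'],f['cy'],f['k1'],f['pose'].round(3).tolist())
E
```

```text
pics
{'clock': 0.0, 'joints': array([ 1.09791436,  0.47779023,  0.02232547,  1.5564548 , -0.01150322,
        1.10929583, -0.08311957]), 'qvel': array([-0.00021452, -0.00046042,  0.00084596,  0.00024636,  0.0007231 ,
       -0.00102088, -0.00118828]), 'tau': array([-1.00034072e-06, -5.96456122e+01,  1.60791814e+00, -2.81199878e+01,
        1.24719847e-02,  9.38360958e-03,  2.42095304e-06]), 'tcp_pos': array([ 0.24058676, -0.63003363,  0.23033064]), 'orientation': array([-3.08774488e+00, -5.69527156e-01,  7.11260394e-04]), 'contact_force': array([-0.55783768, -1.17892806, -1.01874353]), 'moment': array([0.01760971, 0.08254371, 0.05186185]), 'grip_width': 0.08479869600338583}
scene 575.8314016009651 319.6829289793732 232.03984688089037 0.02959733278158018 [[-0.406, -0.788, 0.463, 1.156], [0.914, -0.359, 0.191, 0.235], [0.016, 0.501, 0.865, 1.257], [0.0, 0.0, 0.0, 1.0]]
side 494.437304654952 324.7849211168084 246.1460858486056 -0.017844630490418362 [[-0.878, 0.321, -0.355, 0.099], [-0.478, -0.556, 0.68, 0.858], [0.021, 0.766, 0.642, 0.945], [0.0, 0.0, 0.0, 1.0]]
```

View pics/scene0.png

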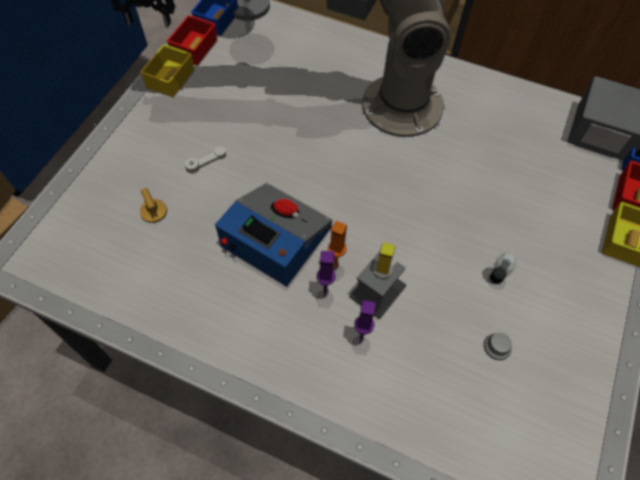

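View pics/side0.png

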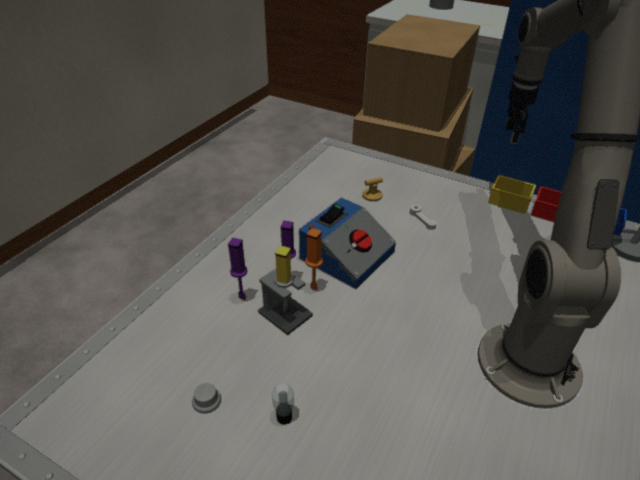

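The scene view shows the yellow driver at (386,257) in the fork. The lookalikes are orange at (339,238) and purple at (326,268) and (366,317). Only the yellow one hangs in the fork, and it matches the listed colour. In the side view it is at (284,265). The enlarged crop should confirm it.

```bash
python3 - <<'E'
from h import *
a=grab('scene')['img'][175:350,205:415]; b=grab('side')['img'][190:335,220:405]
a=cv2.resize(a,None,fx=3.0,fy=3.0,interpolation=cv2.INTER_CUBIC)
b=cv2.resize(b,None,fx=3.0,fy=3.0,interpolation=cv2.INTER_CUBIC)
a=cv2.resize(a,(400,333));b2=cv2.resize(b,(400,313))
f=grab('scene')['img'][175:350,205:415];g=grab('side')['img'][190:335,220:405]
A=cv2.resize(f,(400*210//210,333),interpolation=cv2.INTER_CUBIC)
def up(i,s): return cv2.resize(i,None,fx=s,fy=s,interpolation=cv2.INTER_CUBIC)
m=np.zeros((600,800,3),np.uint8)
A=up(f[:,:],2.0)  # 420x350
B=up(g,2.0)       # 370x290
m[:350,:420]=A; m[:290,425:795]=B
# zoomed: yellow/fork side
C=up(grab('side')['img'][240:335,250:325],3); m[300:300+285,430:430+225]=C
D=up(grab('scene')['img'][235:315,345:410],3); m[355:355+240,0:195]=D
cv2.imwrite('pics/m1.png',m)
E
```

```text
(no output)
```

View pics/m1.png

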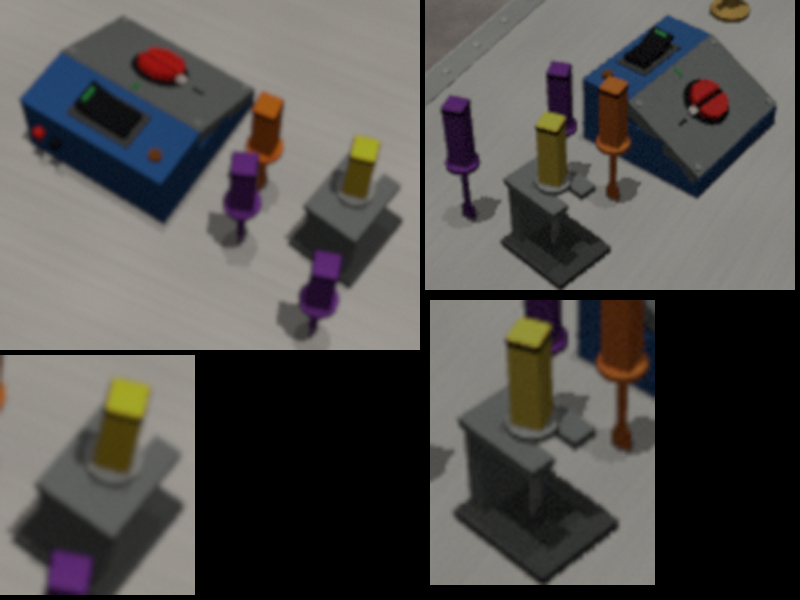

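The crop confirms it: the only yellow driver hangs in the fork, at about (386,257) in the scene view, with a silver flange. The orange and purple ones stand loose beside it. Next I'll get coarse positions.

```bash
python3 - <<'E'
from h import *
s=grab('scene');d=grab('side')
S=lambda u,v:(205+u/2,175+v/2)
D=lambda u,v:(220+(u-425)/2,190+v/2)
# box corners
c={'FL':((252,93),(698,190),.04),'FR':((122,17),(775,103),.04),'SL':((200,140),(625,128),.109),'SR':((65,50),(713,43),.109),'BR':((22,97),(667,17),.109),'BL':((163,187),(585,75),.109)}
for k,(a,b,z) in c.items():
    print(k,onz(s,*S(*a),z).round(3),onz(d,*D(*b),z).round(3),tri([(s,*S(*a)),(d,*D(*b))])[0].round(3))
def cen(f,lo,hi,box):
    h=cv2.cvtColor(f['img'],cv2.COLOR_BGR2HSV);m=cv2.inRange(h,lo,hi);x0,y0,x1,y1=box
    k=np.zeros_like(m);k[y0:y1,x0:x1]=m[y0:y1,x0:x1];p=np.argwhere(k>0);return p[:,1].mean(),p[:,0].mean(),len(p)
# yellow top bright patch
for f,box in((s,(370,235,400,285)),(d,(270,240,300,290))):
    print(cen(f,(22,100,140),(35,255,255),box),cen(f,(22,100,40),(35,255,255),box))
a=cen(s,(22,100,140),(35,255,255),(370,235,400,285));b=cen(d,(22,100,140),(35,255,255),(270,240,300,290))
print('top',tri([(s,*a[:2]),(d,*b[:2])]),onz(s,*a[:2],.215),onz(d,*b[:2],.215))
a=cen(s,(22,100,40),(35,255,255),(370,235,400,285));b=cen(d,(22,100,40),(35,255,255),(270,240,300,290))
print('mid',tri([(s,*a[:2]),(d,*b[:2])]))
# fork plate prongs: zoomed crop side C: /3 + (250,240)-(430,300)
C=lambda u,v:(250+(u-430)/3,240+(v-300)/3)
for q in [(460,421),(533,467),(552,463),(573,445),(595,432)]: print('plate',onz(d,*C(*q),.115).round(3))
for q in [(455,515),(543,580),(617,523)]: print('base',onz(d,*C(*q),.0).round(3))
E
```

```text
FL [ 0.466 -0.02   0.04 ] [ 0.451 -0.003  0.04 ] [ 0.457 -0.022  0.022]
FR [ 0.43  -0.217  0.04 ] [ 0.432 -0.221  0.04 ] [ 0.432 -0.217  0.043]
SL [ 0.586 -0.035  0.109] [0.556 0.007 0.109] [ 0.574 -0.038  0.073]
SR [ 0.542 -0.231  0.109] [ 0.537 -0.221  0.109] [ 0.54  -0.233  0.102]
BR [ 0.62  -0.246  0.109] [ 0.624 -0.246  0.109] [ 0.622 -0.244  0.112]
BL [ 0.657 -0.047  0.109] [ 0.658 -0.064  0.109] [ 0.656 -0.051  0.115]
(np.float64(387.30882352941177), np.float64(248.49264705882354), 136) (np.float64(384.9115281501341), np.float64(257.57908847184984), 373)
(np.float64(282.04615384615386), np.float64(249.95384615384614), 65) (np.float64(282.9421841541756), np.float64(264.0385438972163), 467)
top (array([0.57784455, 0.14812217, 0.21794982]), [np.float64(2.9065827401757833e-05), np.float64(2.906582740174263e-05)]) [0.57618205 0.14785205 0.215     ] [0.57979702 0.14527421 0.215     ]
mid (array([0.5770282 , 0.14785706, 0.17540212]), [np.float64(0.000304238645314732), np.float64(0.0003042386453149153)])
plate [0.631 0.169 0.115]
plate [0.553 0.184 0.115]
plate [0.543 0.173 0.115]
plate [0.539 0.148 0.115]
plate [0.531 0.127 0.115]
base [0.643 0.172 0.   ]
base [0.54  0.196 0.   ]
base [ 0.519  0.111 -0.   ]
```

apply_moves(
  plan=[
    [[0,0,-0.31,0.88,-0.97,-0.475,-1],[0,0,-0.31,0.88,-0.97,-0.475,-1],[0,0,-0.31,0.88,-0.97,-0.475,-1],[0,0,-0.31,0.88,-0.97,-0.475,-1],[0,0,-0.31,0.88,-0.97,-0.475,-1],[0,0,-0.31,0.88,-0.97,-0.475,-1],[0,0,-0.31,0.88,-0.97,-0.475,-1],[0,0,-0.31,0.88,-0.97,-0.475,-1],[0,0,-0.31,0.88,-0.97,-0.475,-1],[0,0,-0.31,0.88,-0.97,-0.475,-1],[0,0,-0.31,0.88,-0.97,-0.475,-1],[0,0,-0.31,0.88,-0.97,-0.475,-1]],
  ],
)

```text
clock: 1.5
tcp_pos: [0.4118, -0.1908, 0.4028]
orientation: [2.463, 1.948, 0.0]
contact_force: [1.8, -0.0, -0.6]
grip_width: 0.0852
```

```bash
python3 - <<'E'
from h import *
print(r.get_obs()['joints'].round(3),r.get_obs()['tcp_pos'].round(4))
f=grab('wrist'); cv2.imwrite('pics/w1.png',f['img']); print(f['fx'],f['k1'],f['pose'].round(3).tolist())
np.savez('w1.npz',pose=f['pose'],p=np.array([f[k] for k in('fx','fy','cx','cy','k1')]))
E
```

```text
[ 7.320e-01  1.000e-03 -4.300e-01  1.781e+00  1.000e-03  1.359e+00
  6.900e-02] [ 0.4118 -0.1908  0.4028]
405.79826422481716 0.024080710992496535 [[0.973, 0.221, 0.065, 0.429], [-0.23, 0.932, 0.278, -0.12], [0.001, -0.286, 0.958, 0.546], [0.0, 0.0, 0.0, 1.0]]
```

View pics/w1.png

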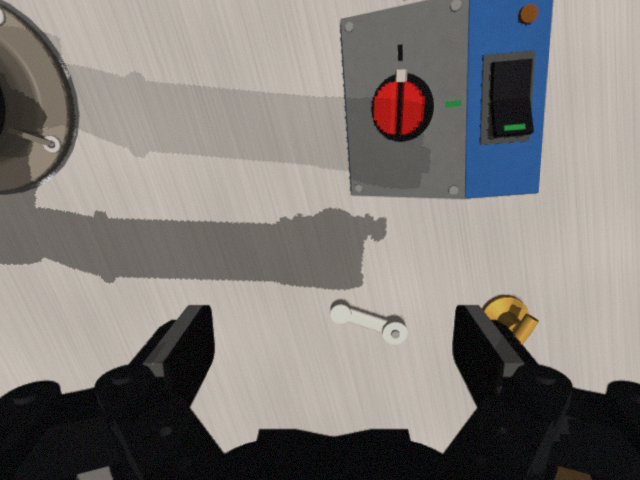

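The dial is at (400,106) with its white pointer at (401,75), so it is near 0. The green tick is at (453,104) and the rocker's green bar at (514,127), so the rocker is off. The panel's right corners are at (351,194) and (467,198), and the ledge's back-right corner is at (539,192).

```bash
python3 - <<'E'
from h import *
z=np.load('w1.npz'); f=dict(zip(('fx','fy','cx','cy','k1'),z['p'])); f['pose']=z['pose']; im=cv2.imread('pics/w1.png')
P={'FR':(351,194,.04),'SR':(467,198,.109),'BR':(539,192,.109),'F2':(341,20,.04),'S2':(467,5,.109),'B2':(551,10,.109)}
W={k:onz(f,*v) for k,v in P.items()}
for k in W: print(k,W[k].round(4))
for a,b in(('FR','F2'),('SR','S2'),('BR','B2')):
    e=W[b]-W[a]; print('yaw',np.arctan2(-e[0],e[1]))
h=cv2.cvtColor(im,cv2.COLOR_BGR2HSV)
def blob(m,box):
    k=np.zeros_like(m);x0,y0,x1,y1=box;k[y0:y1,x0:x1]=m[y0:y1,x0:x1];p=np.argwhere(k>0)[:,::-1];return p
red=blob(cv2.inRange(h,(0,120,60),(8,255,255))|cv2.inRange(h,(172,120,60),(180,255,255)),(360,60,445,150))
(c,rad)=cv2.minEnclosingCircle(red.astype(np.float32)); print('red',c,rad,red.mean(0),len(red))
yaw=-.2
def frame(yaw): 
    return np.array([[np.cos(yaw),-np.sin(yaw),0],[np.sin(yaw),np.cos(yaw),0],[0,0,1]])
e=W['SR']-W['S2'];yaw=np.mean([np.arctan2(-(W[b]-W[a])[0],(W[b]-W[a])[1]) for a,b in(('FR','F2'),('SR','S2'),('BR','B2'))])
B=frame(yaw); n=B@[-.5,0,.866]
loc={'FR':(-.1,-.1),'SR':(.02,-.1),'BR':(.1,-.1)}
for k,v in loc.items(): print('org from',k,(W[k][:2]-B[:2,:2]@v).round(4))
o=np.mean([W[k][:2]-B[:2,:2]@v for k,v in loc.items()],0)
# dial top plane: iterate
top0=np.r_[o,0]+B@[-.04,0,.04+.06*np.tan(np.pi/6)]+.014*n
def onplane(u,v,h=.014):
    p0=np.r_[o,0]+B@[-.04,0,.04+.06*np.tan(np.pi/6)]+h*n
    q,d=ray(f,u,v); return q+d*((p0-q)@n)/(d@n)
print('yaw',yaw,'o',o,'dialtop model',top0.round(4),'seen',onplane(*c).round(4),onplane(*red.mean(0)).round(4))
w=blob(cv2.inRange(h,(0,0,150),(180,60,255)),(388,62,414,84)); print('white',w.mean(0),len(w))
pt=onplane(*w.mean(0)); ce=onplane(*c); v=B.T@(pt-ce); print('ptr angle from left, cw:',np.arctan2(np.dot(v,[.866,0,.5]),v[1]), np.linalg.norm(v))
# slot dark
g=blob(cv2.inRange(h,(0,0,0),(180,255,40)),(385,80,416,134)); print(len(g)); 
if len(g)>10:
    q=np.array([onplane(*x) for x in g])@B; a,b=q@[.866,0,.5],q[:,1]; print('slot ang',np.polyfit(b-b.mean(),a,1)[0])
    mm=g.mean(0);print(mm,onplane(*mm))
E
```

```text
FR [ 0.4289 -0.2184  0.04  ]
SR [ 0.5508 -0.2385  0.109 ]
BR [ 0.627  -0.2499  0.109 ]
F2 [ 0.4607 -0.0243  0.04  ]
S2 [ 0.5757 -0.0531  0.109 ]
B2 [ 0.6524 -0.0763  0.109 ]
yaw -0.1625109951153587
yaw -0.1337271641775823
yaw -0.1454611472090141
red (398.593017578125, 107.2508316040039) 28.731224060058594 [398.46418473 107.52827521] 2122
org from FR [ 0.5425 -0.1341]
org from SR [ 0.5457 -0.1366]
org from BR [ 0.5427 -0.1363]
yaw -0.14723310216731836 o [ 0.54362849 -0.13569853] dialtop model [ 0.4971 -0.1288  0.0868] seen [ 0.499  -0.129   0.0879] [ 0.4988 -0.1293  0.0878]
white [400.88288288  75.18918919] 111
ptr angle from left, cw: 0.11828542963093945 0.03178009024244301
199
slot ang -0.0040560978749457615
[400.04020101 104.55778894] [ 0.50088031 -0.1266808   0.0887231 ]
```

apply_moves(
  plan=[
    [[0,0,0,0.7,0.08,-0.1,-1],[0,0,0,0.7,0.08,-0.1,-1],[0,0,0,0.7,0.08,-0.1,-1],[0,0,0,0.7,0.08,-0.1,-1],[0,0,0,0.7,0.08,-0.1,-1],[0,0,0,0.7,0.08,-0.1,-1],[0,0,0,0.7,0.08,-0.1,-1],[0,0,0,0.7,0.08,-0.1,-1],[0,0,0,0.7,0.08,-0.1,-1]],
  ],
)

```text
clock: 2.3
tcp_pos: [0.5074, 0.0746, 0.4418]
orientation: [-2.459, -1.955, -0.001]
contact_force: [-0.2, 0.2, 0.6]
grip_width: 0.0855
```

```bash
cat >> h.py <<'E'
def save(f,n):
    cv2.imwrite(f'pics/{n}.png',f['img']); np.savez(n+'.npz',pose=f['pose'],p=np.array([f[k] for k in('fx','fy','cx','cy','k1')]))
def load(n):
    z=np.load(n+'.npz'); f=dict(zip(('fx','fy','cx','cy','k1'),z['p'])); f['pose']=z['pose']; f['img']=cv2.imread(f'pics/{n}.png'); return f
E
python3 - <<'E'
from h import *
print(r.get_obs()['joints'].round(3))
save(grab('wrist'),'w2')
E
```

```text
[ 0.378  0.132 -0.717  1.583  0.086  1.459 -0.572]
```

View pics/w2.png

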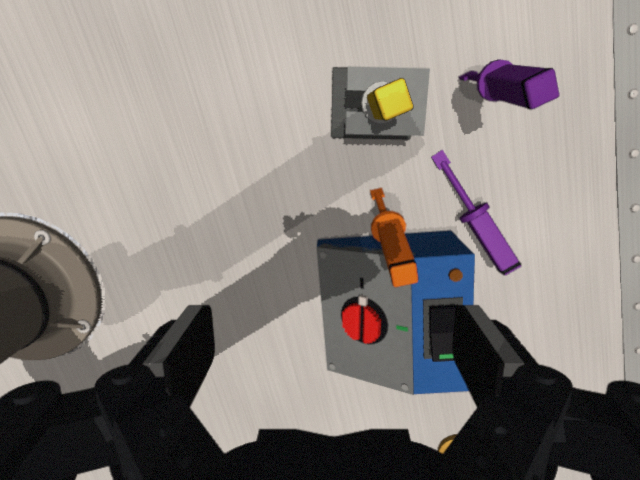

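The yellow top is at about (392,99), turned relative to the fork. The fork plate spans about (346–430, 67–137) with its notch opening to the left, towards the robot. The orange driver stands at (390,235), with the purple ones at (515,85) and (475,215).

```bash
python3 - <<'E'
from h import *
f=load('w2'); im=f['img']
h=cv2.cvtColor(im,cv2.COLOR_BGR2HSV)
m=cv2.inRange(h,(22,120,150),(35,255,255)); cs,_=cv2.findContours(m,cv2.RETR_EXTERNAL,cv2.CHAIN_APPROX_NONE)
c=max(cs,key=cv2.contourArea); q=cv2.boxPoints(cv2.minAreaRect(c)); print(q.round(1).tolist(),cv2.contourArea(c))
W=np.array([onz(f,*p,.215) for p in q]); print('top',W.mean(0).round(4))
for i in range(4):
    e=W[(i+1)%4]-W[i]; print(np.linalg.norm(e).round(4),(np.arctan2(e[1],e[0])).round(3))
for n,p,z in(('pl',(430,68),.115),('pl',(424,137),.115),('pl',(347,67),.115),('pl',(347,135),.115),('base',(331,67),.012),('base',(331,137),.012),('seat front notch',(347,100),.115)):
    print(n,onz(f,*p,z).round(4))
for n,p in(('orange',(401,272)),('purpA',(540,88)),('purpB',(507,266))): print(n,onz(f,*p,.195).round(3))
v=im[55:150,320:445]; v=cv2.resize(v,None,fx=6,fy=6,interpolation=cv2.INTER_CUBIC)
v=cv2.convertScaleAbs(v,alpha=1.5,beta=20); cv2.imwrite('pics/c2.png',v)
E
```

```text
[[372.79998779296875, 89.5], [403.0, 77.4000015258789], [415.0, 107.4000015258789], [384.79998779296875, 119.5]] 955.5
top [0.5779 0.1467 0.215 ]
0.027 0.133
0.0268 -1.35
0.0276 -3.0
0.027 1.771
pl [0.6357 0.1687 0.115 ]
pl [0.618  0.0994 0.115 ]
pl [0.5495 0.1899 0.115 ]
pl [0.5343 0.1211 0.115 ]
base [0.5348 0.2044 0.012 ]
base [0.5146 0.1182 0.012 ]
seat front notch [0.5423 0.1574 0.115 ]
orange [ 0.557 -0.021  0.195]
purpA [0.71  0.125 0.195]
purpB [ 0.663 -0.039  0.195]
```

View pics/c2.png

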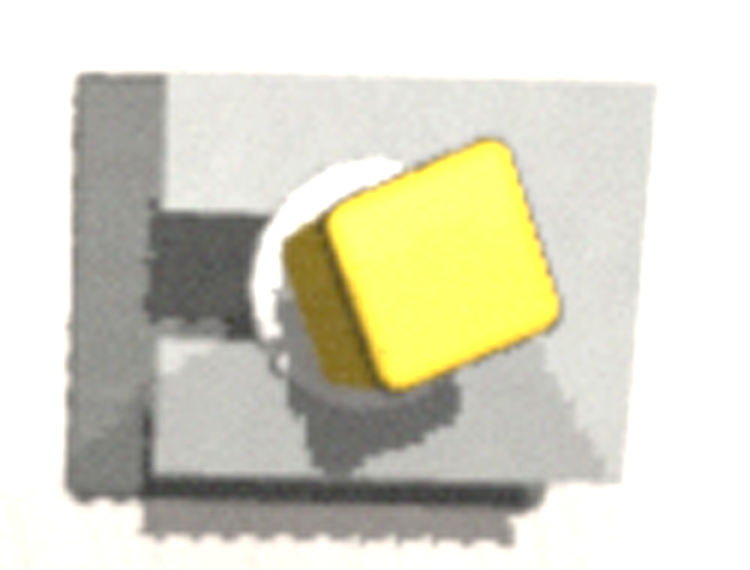

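apply_moves(
  plan=[
    [[0,0,-0.127,0.215,0.131,0.3,-1],[0,0,-0.127,0.215,0.131,0.3,-1],[0,0,-0.127,0.215,0.131,0.3,-1],[0,0,-0.127,0.215,0.131,0.4,-1],[0,0,-0.127,0.215,0.131,0.48,-1],[0,0,-0.127,0.215,0.131,0.48,-1],[0,0,-0.127,0.215,0.131,0.48,-1],[0,0,-0.127,0.215,0.131,0.54,-1],[0,0,-0.127,0.215,0.131,0.6,-1],[0,0,-0.127,0.215,0.131,0.66,-1],[0,0,-0.127,0.215,0.131,0.72,-1],[0,0,-0.127,0.215,0.131,0.72,-1]],
  ],
)

```text
clock: 3.35
tcp_pos: [0.5766, 0.1409, 0.1511]
orientation: [-2.031, -2.395, 0.008]
contact_force: [-0.3, -0.2, -0.4]
grip_width: 0.0855
```

```bash
python3 - <<'E'
from h import *
o=r.get_obs();print(o['joints'].round(3),o['tcp_pos'].round(4)); M=R.from_rotvec(o['orientation']).as_matrix(); print(M.round(3),np.arctan2(M[1,1],M[0,1]))
E
```

```text
[ 0.183  0.53  -0.706  1.79   0.407  0.978 -0.525] [0.5766 0.1409 0.1511]
[[-0.164  0.987 -0.005]
 [ 0.987  0.164 -0.003]
 [-0.002 -0.005 -1.   ]] 0.16432898208262828
```

apply_moves(
  plan=[
    [[0,0,0,0.014,0.003,-0.006,-1],[0,0,0,0.014,0.003,-0.006,-1],[0,0,0,0.014,0.003,-0.006,1],[0,0,0,0.014,0.003,-0.006,1],[0,0,0,0.014,0.003,-0.006,1],[0,0,0,0.014,0.003,-0.006,1],[0,0,0,0.014,0.003,-0.006,1],[0,0,0,0.014,0.003,-0.006,1],[0,0,0,0.014,0.003,-0.006,1],[0,0,0,0.014,0.003,-0.006,1]],
  ],
  force=80,
)

```text
clock: 4.18
tcp_pos: [0.5784, 0.1497, 0.1566]
orientation: [2.028, 2.398, 0.0]
contact_force: [-2.0, -0.6, 5.7]
grip_width: 0.0273
```

apply_moves(
  plan=[
    [[0,0,0,0,0,-0.025,1],[0,0,0,0,0,-0.025,1],[0,0,0,0.032,-0.077,-0.025,1],[0,0,0,0.064,-0.154,-0.025,1],[0,0,0,0.096,-0.231,-0.025,1],[0,0,0,0.096,-0.231,-0.025,1],[0,0,0,0.096,-0.231,-0.125,1],[0,0,0,0.096,-0.231,-0.225,1],[0,0,0,0.096,-0.231,-0.325,1],[0,0,0,0.096,-0.231,-0.4,1],[0,0,0,0.096,-0.231,-0.4,1]],
  ],
)

```text
clock: 5.1
tcp_pos: [0.4836, 0.1745, 0.3228]
orientation: [2.024, 2.395, 0.015]
contact_force: [0.9, 0.3, -2.1]
grip_width: 0.0271
```

```bash
python3 - <<'E'
from h import *
o=r.get_obs();print(o['joints'].round(3),o['tcp_pos'].round(4),o['contact_force'].round(1),o['grip_width'])
s=grab('scene');d=grab('side');w=grab('wrist')
p=o['tcp_pos']; t=p-[0,0,.134]
m=np.zeros((600,800,3),np.uint8)
def crop(f,X,hw,hh,k):
    u,v=proj(f,X).astype(int); u=np.clip(u,hw,640-hw);v=np.clip(v,hh,480-hh); print(u,v)
    return cv2.resize(f['img'][v-hh:v+hh,u-hw:u+hw],None,fx=k,fy=k,interpolation=cv2.INTER_CUBIC)
m[:300,:400]=crop(d,t+[0,0,.06],50,37,4)[:300] if 0 else cv2.resize(crop(d,t+[0,0,.04],50,37,4),(400,300))
m[:300,400:]=cv2.resize(crop(s,t+[0,0,.04],50,37,4),(400,300))
m[300:,:400]=cv2.resize(w['img'],(400,300))
m[300:,400:]=cv2.resize(crop(d,t,20,15,20),(400,300))
cv2.imwrite('pics/g1.png',m)
E
```

```text
[ 0.265  0.214 -0.842  1.781  0.173  1.211 -0.458] [0.4836 0.1745 0.3228] [ 0.9  0.3 -2.1] 0.027061720472531397
312 267
415 214
312 280
```

View pics/g1.png

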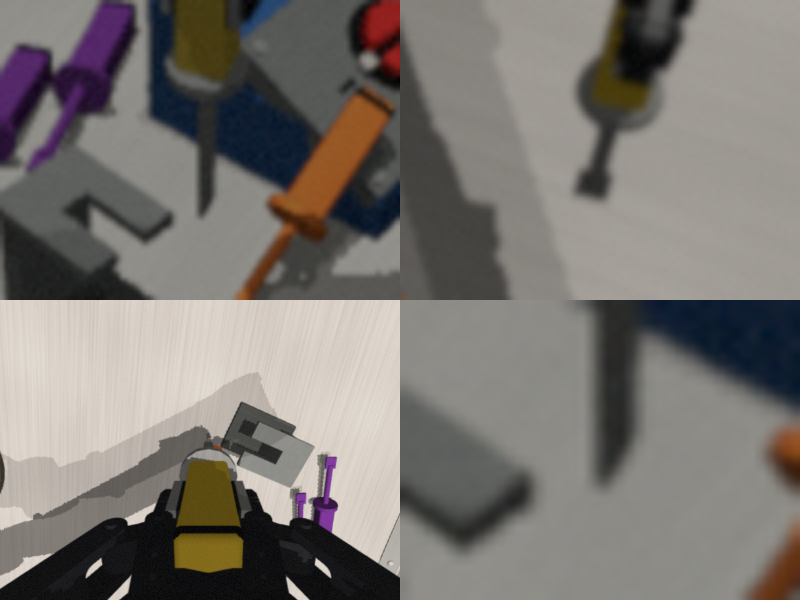

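The side view shows the blade nearly edge-on and the scene view shows it broad, so the blade lies along the tool's x axis. The grip looks straight. Next I'll refine the box yaw from w2, triangulate the tip, and compute the target.

```bash
cat > box.py <<'E'
from h import *
f1=load('w1');f2=load('w2')
def frame(yaw): return np.array([[np.cos(yaw),-np.sin(yaw),0],[np.sin(yaw),np.cos(yaw),0],[0,0,1]])
pts=[(f1,351,194,-.1,-.1,.04),(f1,467,198,.02,-.1,.109),(f1,539,192,.1,-.1,.109),(f2,318,240,-.1,.1,.04),(f2,330,370,-.1,-.1,.04),(f2,413,393,.02,-.1,.109),(f2,473,390,.1,-.1,.109),(f2,474,253,.1,.1,.109)]
W=np.array([onz(f,u,v,z)[:2] for f,u,v,x,y,z in pts]); L=np.array([p[3:5] for p in pts])
# rigid fit
def fit(W,L):
    a=W-W.mean(0);b=L-L.mean(0);yaw=np.arctan2((b[:,0]*a[:,1]-b[:,1]*a[:,0]).sum(),(b*a).sum())
    return yaw,W.mean(0)-frame(yaw)[:2,:2]@L.mean(0)
yaw,o=fit(W,L); B=frame(yaw); n=B@[-.5,0,3**.5/2]; up=B@[3**.5/2,0,.5]; left=B@[0,1,0]
res=W-(o+L@B[:2,:2].T)
pc=np.r_[o,0]+B@[-.04,0,.04+.06*np.tan(np.pi/6)]
def onplane(f,u,v,h):
    p0=pc+h*n; q,d=ray(f,u,v); return q+d*((p0-q)@n)/(d@n)
E
python3 - <<'E'
from box import *
print('yaw',yaw,'o',o); print((res*1000).round(1).tolist())
for f,b,wb in((f1,(360,60,445,150),(388,62,414,84)),(f2,(335,296,395,350),(355,290,372,308))):
    h=cv2.cvtColor(f['img'],cv2.COLOR_BGR2HSV)
    def blob(m,box):
        k=np.zeros_like(m);x0,y0,x1,y1=box;k[y0:y1,x0:x1]=m[y0:y1,x0:x1];return np.argwhere(k>0)[:,::-1]
    red=blob(cv2.inRange(h,(0,120,60),(8,255,255))|cv2.inRange(h,(172,120,60),(180,255,255)),b)
    c,_=cv2.minEnclosingCircle(red.astype(np.float32)); w=blob(cv2.inRange(h,(0,0,140),(180,70,255)),wb)
    ce=onplane(f,*c,.012);pt=onplane(f,*w.mean(0),.014);v=pt-ce
    print(c,'dial c rel model (left,up) mm',((ce-pc)@left*1e3).round(1),((ce-pc)@up*1e3).round(1),'ptr',len(w),np.arctan2(v@up,v@left).round(3))
    # slot by edge between two red halves: split red
    k=np.zeros(h.shape[:2],np.uint8);k[red[:,1],red[:,0]]=1
    nl,lab,st,cc=cv2.connectedComponentsWithStats(k); i=np.argsort(-st[1:,4])[:2]+1; print(st[i,4])
    if len(i)==2 and st[i,4].min()>200:
        a=onplane(f,*cc[i[0]],.014);b2=onplane(f,*cc[i[1]],.014);e=b2-a; e=e if e@up>0 else -e
        print('slot angle',-np.arctan2(e@left,e@up), 'mid',((a+b2)/2-pc)@left,((a+b2)/2-pc)@up)
s=grab('scene');d=grab('side')
print('tip',tri([(d,312.5,283),(s,412.5,224.4)]))
o_=r.get_obs();M=R.from_rotvec(o_['orientation']).as_matrix();print('exp',o_['tcp_pos']+M@[-.003,0,.1366])
E
```

```text
yaw -0.16084876862482697 o [ 0.54551953 -0.1349163 ]
[[-1.9, -0.8], [1.6, -1.7], [-1.3, -0.3], [2.6, 7.0], [3.1, -4.3], [-1.0, 0.5], [0.7, 0.1], [-3.7, -0.7]]
(398.593017578125, 107.2508316040039) dial c rel model (left,up) mm -1.6 -0.4 ptr 121 0.127
[1085 1037]
slot angle 0.0826114840860616 mid -0.001912916262210073 0.0002828370203152644
(360.37896728515625, 323.9331359863281) dial c rel model (left,up) mm -3.2 -1.4 ptr 58 0.154
[584 584]
slot angle 0.037630151368237504 mid -0.00014498153382075553 0.0008332476785991088
tip (array([0.48162   , 0.17524291, 0.18427216]), [np.float64(0.0013939854280539685), np.float64(0.0013939854280540748)])
exp [0.48011715 0.16863077 0.17796105]
```

```bash
cat > tgt.py <<'E'
from box import *
import sys
off=.1366; slx=float(sys.argv[3]) if len(sys.argv)>3 else 0. # tip offset along tool x
dc=pc-.0015*left
def target(th,h,lx=0.,uy=0.):
    x=np.cos(th)*left+np.sin(th)*up; z=-n; y=np.cross(z,x); M=np.c_[x,y,z]
    tip=dc+(.005+h)*n
    return tip-M@[slx,0,off],M
def delta(th,h,base=None):
    o=r.get_obs(); p0,M0=(o['tcp_pos'],R.from_rotvec(o['orientation']).as_matrix()) if base is None else base
    p,M=target(th,h); return np.r_[R.from_matrix(M0.T@M).as_rotvec()/np.pi, M0.T@(p-p0)/.4],p
if __name__=='__main__':
    o=r.get_obs();print(o['tcp_pos'].round(4),o['joints'].round(3))
    for h in map(float,sys.argv[2].split(',')):
        a,p=delta(float(sys.argv[1]),h); print(h,a.round(4).tolist(),p.round(4))
E
python3 tgt.py 0.1 .12,.035
```

```text
[0.48   0.1717 0.3146] [ 0.263  0.221 -0.839  1.793  0.175  1.208 -0.46 ]
0.12 [-0.1677, -0.0188, 0.1331, -0.6492, -0.3712, 0.0348] [ 0.3767 -0.109   0.3012]
0.035 [-0.1677, -0.0188, 0.1331, -0.6833, -0.2701, 0.2185] [ 0.4186 -0.1158  0.2276]
```

apply_moves(
  plan=[
    [[-0.1677,-0.0188,0.1331,-0.673,-0.3,0.1,1],[-0.1677,-0.0188,0.1331,-0.673,-0.3,0.1,1],[-0.1677,-0.0188,0.1331,-0.673,-0.3,0.1,1],[-0.1677,-0.0188,0.1331,-0.673,-0.3,0.1,1],[-0.1677,-0.0188,0.1331,-0.673,-0.3,0.1,1],[-0.1677,-0.0188,0.1331,-0.673,-0.3,0.165,1],[-0.1677,-0.0188,0.1331,-0.673,-0.3,0.165,1],[-0.1677,-0.0188,0.1331,-0.673,-0.3,0.165,1],[-0.1677,-0.0188,0.1331,-0.673,-0.3,0.165,1],[-0.1677,-0.0188,0.1331,-0.673,-0.3,0.165,1],[-0.1677,-0.0188,0.1331,-0.673,-0.3,0.165,1]],
  ],
)

```text
clock: 6.27
tcp_pos: [0.4074, -0.1121, 0.2499]
orientation: [2.153, 1.656, 0.502]
contact_force: [0.3, 0.7, -1.2]
grip_width: 0.027
```

```bash
python3 tgt.py 0.1 .06,.03; python3 - <<'E'
from box import *
s=grab('scene');d=grab('side');w=grab('wrist'); save(d,'d3');save(s,'s3')
m=np.zeros((600,800,3),np.uint8)
def crop(f,X,hw,hh,W,H):
    u,v=proj(f,X).astype(int); print(u-hw,v-hh,W/2/hw)
    return cv2.resize(f['img'][v-hh:v+hh,u-hw:u+hw],(W,H),interpolation=cv2.INTER_CUBIC)
m[:300,:400]=crop(d,pc+.03*n,40,30,400,300); m[:300,400:]=crop(s,pc+.03*n,40,30,400,300)
m[300:,:400]=cv2.resize(w['img'],(400,300))
cv2.imwrite('pics/g2.png',m)
E
```

```text
[ 0.4074 -0.1121  0.2499] [ 0.52  -0.214 -0.352  2.424 -0.188  0.399  0.049]
0.06 [0.0005, -0.0007, 0.0002, -0.005, -0.0021, 0.0004] [ 0.4063 -0.1138  0.2492]
0.03 [0.0005, -0.0007, 0.0002, -0.0051, -0.0022, 0.0754] [ 0.4211 -0.1162  0.2233]
324 206 5.0
246 171 5.0
```

View pics/g2.png

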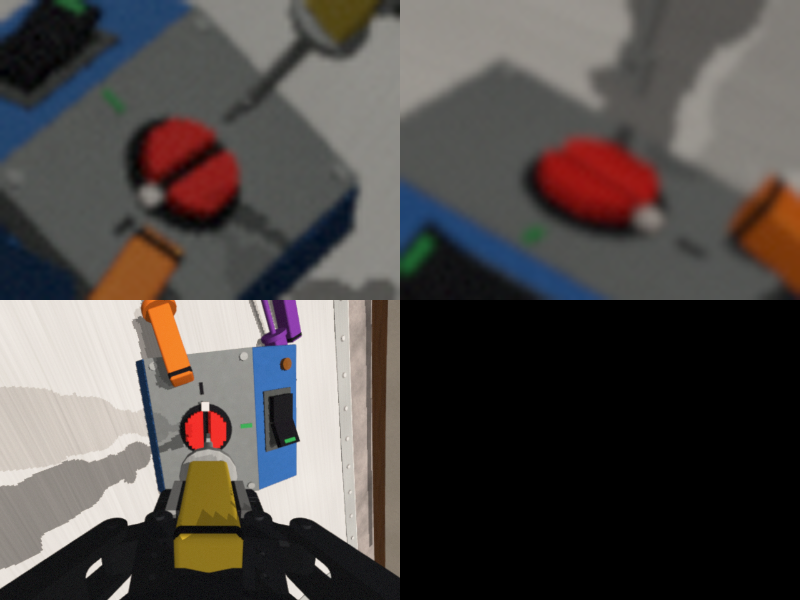

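```bash
cat >tipchk.py <<'E'
from tgt import *
E
python3 - <<'E'
import sys; sys.argv=['x']
from tgt import *
d=load('d3');s=load('s3');w=grab('wrist'); save(w,'w3')
o=r.get_obs();M=R.from_rotvec(o['orientation']).as_matrix();t=o['tcp_pos']+M@[0,0,off]
print('exp tip',t,'side',proj(d,t),'scene',proj(s,t),'wrist',proj(w,t))
x,e=tri([(d,369.6,230),(s,290.4,198)]);print('tri',x,e,'tool-frame diff',M.T@(x-t))
# dial from all views
for nme,f in(('d',d),('s',s),('w',w)):
    h=cv2.cvtColor(f['img'],cv2.COLOR_BGR2HSV); m=cv2.inRange(h,(0,140,70),(7,255,255))|cv2.inRange(h,(173,140,70),(180,255,255))
    u,v=proj(f,pc).astype(int);k=np.zeros_like(m);k[v-40:v+40,u-45:u+45]=m[v-40:v+40,u-45:u+45]
    p=cv2.findNonZero(k); el=cv2.minAreaRect(p); ce=onplane(f,*el[0],.012); print(nme,proj(f,pc+.012*n),el[0],'left,up mm',((ce-pc)@left*1e3).round(1),((ce-pc)@up*1e3).round(1))
    wm=cv2.inRange(h,(0,0,115),(180,60,255)); u,v=proj(f,pc+.014*n+.032*left).astype(int);k=np.zeros_like(m);k[v-9:v+9,u-9:u+9]=wm[v-9:v+9,u-9:u+9];p=cv2.findNonZero(k)
    if p is not None:
        q=p.reshape(-1,2).mean(0);vv=onplane(f,*q,.012)-pc+.0015*left; print('   ptr ang',np.arctan2(vv@up,vv@left),len(p))
E
```

```text
exp tip [ 0.47550768 -0.12301027  0.13241811] side [369.98659551 229.7352532 ] scene [290.61976925 189.04375241] wrist [332.77998162 222.03136699]
tri [ 0.48403661 -0.12353243  0.1210299 ] [np.float64(0.009099245030317647), np.float64(0.009099245030317596)] tool-frame diff [0.00098319 0.00153697 0.01412012]
d [361.18850876 239.62848706] (361.5487976074219, 238.56100463867188) left,up mm -3.7 1.6
   ptr ang 0.0809937184509182 9
s [285.0791028  207.20879781] (301.3297424316406, 212.48011779785156) left,up mm 38.2 -15.3
   ptr ang 0.09291601596631861 10
w [330.31860855 206.88198619] (329.14385986328125, 207.15708923339844) left,up mm -0.1 -1.0
   ptr ang 0.0252821653971794 254
```

apply_moves(
  plan=[
    [[0,0,0,-0.004,-0.002,0.05,1],[0,0,0,-0.004,-0.002,0.1,1],[0,0,0,-0.004,-0.002,0.12,1],[0,0,0,-0.004,-0.002,0.13,1],[0,0,0,-0.004,-0.002,0.137,1],[0,0,0,-0.004,-0.002,0.142,1],[0,0,0,-0.004,-0.002,0.145,1],[0,0,0,-0.004,-0.002,0.145,1]],
  ],
)

```text
clock: 7.13
tcp_pos: [0.4345, -0.1189, 0.1994]
orientation: [2.154, 1.654, 0.502]
contact_force: [-0.4, -0.9, -3.2]
grip_width: 0.0274
```

```bash
python3 tgt.py 0.1 .0; python3 - <<'E'
from h import *
o=r.get_obs(); print(o['contact_force'].round(1),o['moment'].round(2),o['grip_width'])
E
```

```text
[ 0.4345 -0.1189  0.1994] [ 0.715 -0.047 -0.57   2.434 -0.068  0.221 -0.06 ]
0.0 [0.0006, -0.0003, -0.0001, 0.0013, 0.0001, 0.0064] [ 0.4359 -0.1187  0.1973]
[-0.4 -0.9 -3.2] [0.2  1.15 0.02] 0.02738177189210588
```

apply_moves(
  plan=[
    [[0,0,0,0.001,0,0.004,1],[0,0,0.04,0.001,0,0.004,1],[0,0,0.08,0.001,0,0.004,1],[0,0,0.12,0.001,0,0.004,1],[0,0,0.12,0.001,0,0.004,1]],
  ],
)

```text
clock: 7.55
tcp_pos: [0.4351, -0.1185, 0.1979]
orientation: [2.479, 1.241, 0.605]
contact_force: [-2.6, 1.1, -2.3]
grip_width: 0.0269
```

```bash
cat > look.py <<'E'
from box import *
import sys
o=r.get_obs(); M=R.from_rotvec(o['orientation']).as_matrix()
print(o['tcp_pos'].round(4),o['joints'].round(3),o['contact_force'].round(1),'axial moment',(o['moment']@n).round(3),o['moment'].round(2),o['grip_width'].round(4))
print('tool x angle',np.arctan2(M[:,0]@up,M[:,0]@left).round(3),'tilt',np.arccos(np.clip(-M[:,2]@n,-1,1)).round(3))
t=o['tcp_pos']+M@[0,0,.1366]; e=t-pc-.005*n; print('tip rel floor l,u,n mm',(e@left*1e3).round(1),(e@up*1e3).round(1),(e@n*1e3).round(1))
if len(sys.argv)>1:
    m=np.zeros((600,800,3),np.uint8)
    s=grab('scene');d=grab('side');w=grab('wrist')
    def crop(f,X,hw,hh,W,H):
        u,v=proj(f,X).astype(int); u=max(u,hw); print(u-hw,v-hh,W/2/hw)
        return cv2.resize(f['img'][v-hh:v+hh,u-hw:u+hw],(W,H),interpolation=cv2.INTER_CUBIC)
    m[:300,:400]=crop(d,pc+.01*n,32,24,400,300); m[:300,400:]=crop(s,pc+.01*n,32,24,400,300)
    m[300:,:400]=cv2.resize(w['img'],(400,300)); cv2.imwrite('pics/'+sys.argv[1]+'.png',m)
E
python3 look.py g3
```

```text
Traceback (most recent call last):
  File "look.py", line 4, in <module>
    print(o['tcp_pos'].round(4),o['joints'].round(3),o['contact_force'].round(1),'axial moment',(o['moment']@n).round(3),o['moment'].round(2),o['grip_width'].round(4))
                                                                                                                                              ^^^^^^^^^^^^^^^^^^^^^
AttributeError: 'float' object has no attribute 'round'
```

```bash
sed -i "s/o\['grip_width'\].round(4)/round(o['grip_width'],4)/" look.py; python3 look.py g3
```

```text
[ 0.4351 -0.1185  0.1979] [ 0.765 -0.04  -0.62   2.433 -0.061  0.217 -0.447] [-2.6  1.1 -2.3] axial moment 0.059 [0.6  1.54 0.27] 0.0269
tool x angle 0.482 tilt 0.002
tip rel floor l,u,n mm -1.4 -0.3 0.9
328 215 6.25
252 183 6.25
```

View pics/g3.png

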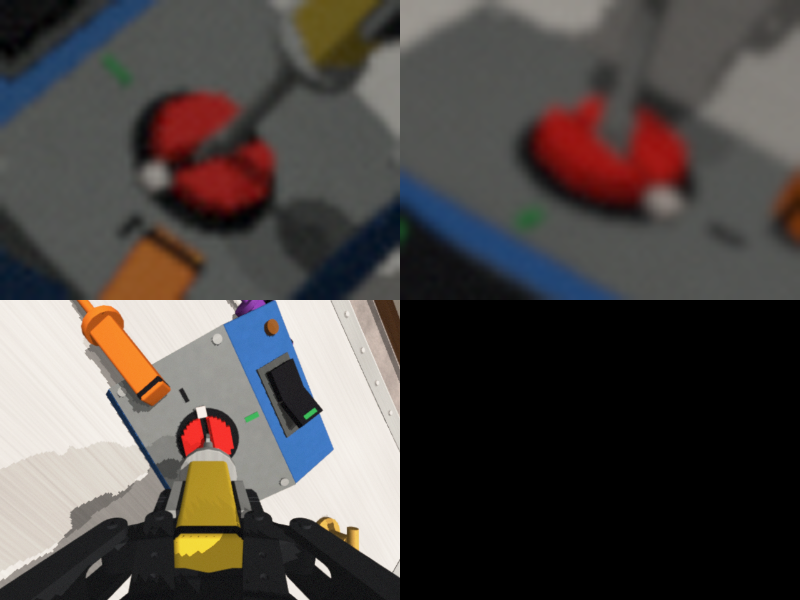

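The wrist view shows the blade seated in the slot and the dial following, with its pointer now at (202,412). I'll keep turning, then read the pointer numerically.

apply_moves(
  plan=[
    [[0,0,0.036,0,0,0,1],[0,0,0.072,0,0,0,1],[0,0,0.108,0,0,0,1],[0,0,0.144,0,0,0,1],[0,0,0.18,0,0,0,1],[0,0,0.216,0,0,0,1],[0,0,0.252,0,0,0,1],[0,0,0.288,0,0,0,1],[0,0,0.324,0,0,0,1],[0,0,0.36,0,0,0,1],[0,0,0.36,0,0,0,1]],
  ],
)

```text
clock: 8.62
tcp_pos: [0.4355, -0.1197, 0.1983]
orientation: [2.988, -0.301, 0.808]
contact_force: [-2.0, -2.4, -2.4]
grip_width: 0.0273
```

```bash
cat > ptr.py <<'E'
from box import *
for nme in('side','scene','wrist'):
    f=grab(nme); h=cv2.cvtColor(f['img'],cv2.COLOR_BGR2HSV)
    best=[]
    for th in np.arange(-.2,2.2,.02):   # sample brightness/whiteness on the pointer circle
        v=[]
        for rr in (.030,.032,.034):
            u=proj(f,pc-.0015*left+.013*n+rr*(np.cos(th)*left+np.sin(th)*up)); 
            if 0<=u[0]<639 and 0<=u[1]<479:
                q=cv2.getRectSubPix(f['img'],(1,1),tuple(map(float,u)))[0,0].astype(float); v.append(q.min())
        best.append((np.mean(v) if v else 0,th))
    b=np.array(best); k=b[:,0]>b[:,0].max()*.8; print(nme,'max',b[:,0].max().round(0),'at',b[b[:,0].argmax(),1].round(2),'mean',b[k,1].mean().round(3),b[k,1].min().round(2),b[k,1].max().round(2))
E
python3 look.py; python3 ptr.py
```

```text
[ 0.4355 -0.1197  0.1983] [ 0.897 -0.035 -0.741  2.426 -0.084  0.216 -1.544] [-2.  -2.4 -2.4] axial moment -0.019 [-0.6   1.56 -0.51] 0.0273
tool x angle 1.611 tilt 0.003
tip rel floor l,u,n mm -2.6 0.7 1.0
side max 121.0 at 1.36 mean 1.37 1.24 1.5
scene max 120.0 at 1.36 mean 1.36 1.24 1.48
wrist max 213.0 at 1.46 mean 1.43 1.3 1.56
```

apply_moves(
  plan=[
    [[0,0,0.02,0,0,0,1],[0,0,0.04,0,0,0,1],[0,0,0.055,0,0,0,1],[0,0,0.055,0,0,0,1]],
  ],
)

```text
clock: 9.1
tcp_pos: [0.4355, -0.1197, 0.1982]
orientation: [-2.969, 0.557, -0.814]
contact_force: [-3.6, -4.5, -1.9]
grip_width: 0.0274
```

```bash
python3 look.py; python3 ptr.py
```

```text
[ 0.4355 -0.1197  0.1982] [ 0.916 -0.035 -0.759  2.425 -0.088  0.216 -1.71 ] [-3.6 -4.5 -1.9] axial moment 0.073 [-1.37  1.82 -0.86] 0.0274
tool x angle 1.781 tilt 0.003
tip rel floor l,u,n mm -2.6 0.6 1.0
side max 124.0 at 1.52 mean 1.52 1.38 1.66
scene max 119.0 at 1.54 mean 1.53 1.4 1.66
wrist max 220.0 at 1.6 mean 1.6 1.46 1.74
```

apply_moves(
  plan=[
    [[0,0,0.018,0,0,0,1],[0,0,0.035,0,0,0,1],[0,0,0.035,0,0,0,1]],
  ],
)

```text
clock: 9.5
tcp_pos: [0.4353, -0.1199, 0.1981]
orientation: [-2.909, 0.713, -0.804]
contact_force: [-3.6, -5.1, -2.6]
grip_width: 0.0273
```

```bash
python3 look.py; python3 ptr.py
```

```text
[ 0.4353 -0.1199  0.1981] [ 0.929 -0.034 -0.77   2.425 -0.089  0.216 -1.817] [-3.6 -5.1 -2.6] axial moment 0.346 [-1.88  1.95 -0.85] 0.0273
tool x angle 1.89 tilt 0.002
tip rel floor l,u,n mm -2.9 0.4 1.0
side max 124.0 at 1.52 mean 1.52 1.38 1.66
scene max 118.0 at 1.54 mean 1.54 1.42 1.66
wrist max 223.0 at 1.52 mean 1.61 1.48 1.74
```

The dial is at its stop: the pointer stays at about 1.55 rad and the axial moment rose to 0.35 N m. I'll unload within the slot's play and withdraw.

apply_moves(
  plan=[
    [[0,0,-0.03,0,0,0,1],[0,0,-0.06,0,0,0,1],[0,0,-0.06,0,0,0,1],[0,0,-0.06,0,0,-0.02,1],[0,0,-0.06,0,0,-0.05,1],[0,0,-0.06,0,0,-0.1,1],[0,0,-0.06,0,0,-0.15,1],[0,0,-0.06,0,0,-0.15,1]],
  ],
)

```text
clock: 10.32
tcp_pos: [0.4075, -0.1139, 0.2538]
orientation: [2.99, -0.44, 0.825]
contact_force: [1.1, 0.1, -1.6]
grip_width: 0.0273
```

```bash
python3 look.py; python3 ptr.py; cat > goto.py <<'E'
from h import *
import sys
# goto.py x y z  rx ry rz  -> tool-axes delta in move units
a=list(map(float,sys.argv[1:])); o=r.get_obs();M0=R.from_rotvec(o['orientation']).as_matrix();M=R.from_rotvec(a[3:6]).as_matrix()
print(o['tcp_pos'].round(4),o['contact_force'].round(1),(R.from_matrix(M0.T@M).as_rotvec()/np.pi).round(4).tolist(),(M0.T@(np.array(a[:3])-o['tcp_pos'])/.4).round(4).tolist())
E
python3 goto.py .47 .174 .325 2.028 2.398 0
```

```text
[ 0.4075 -0.1139  0.2538] [ 0.832 -0.228 -0.599  2.41  -0.389  0.411 -1.336] [ 1.1  0.1 -1.6] axial moment -0.02 [ 0.13  0.57 -0.  ] 0.0273
tool x angle 1.702 tilt 0.01
tip rel floor l,u,n mm -1.5 4.6 63.3
side max 124.0 at 1.52 mean 1.52 1.38 1.66
scene max 119.0 at 1.54 mean 1.53 1.4 1.66
wrist max 208.0 at 1.66 mean 1.6 1.46 1.74
[ 0.4068 -0.1138  0.2503] [-0.7 -0.  -1.7] [0.1541, -0.127, -0.6287] [0.0318, -0.7463, -0.1403]
```

apply_moves(
  plan=[
    [[0.1541,-0.127,-0.6287,0.03,-0.746,-0.14,1],[0.1541,-0.127,-0.6287,0.03,-0.746,-0.14,1],[0.1541,-0.127,-0.6287,0.03,-0.746,-0.14,1],[0.1541,-0.127,-0.6287,0.03,-0.746,-0.14,1],[0.1541,-0.127,-0.6287,0.03,-0.746,-0.14,1],[0.1541,-0.127,-0.6287,0.03,-0.746,-0.14,1],[0.1541,-0.127,-0.6287,0.03,-0.746,-0.14,1],[0.1541,-0.127,-0.6287,0.03,-0.746,-0.14,1],[0.1541,-0.127,-0.6287,0.03,-0.746,-0.14,1],[0.1541,-0.127,-0.6287,0.03,-0.746,-0.14,1],[0.1541,-0.127,-0.6287,0.03,-0.746,-0.14,1],[0.1541,-0.127,-0.6287,0.03,-0.746,-0.14,1]],
  ],
)

```text
clock: 11.47
tcp_pos: [0.4695, 0.1741, 0.3236]
orientation: [-2.586, -1.761, -0.266]
contact_force: [-0.7, 0.2, -2.7]
grip_width: 0.0273
```

```bash
python3 goto.py .48 .174 .325 2.028 2.398 0
```

```text
[0.4695 0.1741 0.3236] [-0.7  0.2 -2.7] [0.0413, -0.0358, -0.1721] [0.0097, 0.0247, 0.0001]
```

apply_moves(
  plan=[
    [[0.0413,-0.0358,-0.1721,0.01,0.02,0,1],[0.0413,-0.0358,-0.1721,0.01,0.02,0,1],[0.0413,-0.0358,-0.1721,0.01,0.02,0,1],[0.0413,-0.0358,-0.1721,0.01,0.02,0,1],[0.0413,-0.0358,-0.1721,0.01,0.02,0,1],[0.0413,-0.0358,-0.1721,0.01,0.02,0,1],[0.0413,-0.0358,-0.1721,0.01,0.02,0,1]],
  ],
)

```text
clock: 12.05
tcp_pos: [0.4781, 0.1752, 0.3248]
orientation: [2.037, 2.391, 0.003]
contact_force: [-0.4, 0.1, -1.4]
grip_width: 0.0275
```

```bash
python3 - <<'E'
from h import *
o=r.get_obs();M=R.from_rotvec(o['orientation']).as_matrix();print(M.round(3).tolist())
# driver axis uprightness: yellow handle + flange in side/scene: silver flange & tip by triangulation of dark blade tip
for nme in('side','scene'):
    f=grab(nme); t=o['tcp_pos']+M@[0,0,.1366]; fl=o['tcp_pos']+M@[0,0,.0416-.004]; print(nme,'tip exp',proj(f,t).round(1),'flange exp',proj(f,fl).round(1))
    u,v=proj(f,t).astype(int); c=f['img'][v-20:v+20,u-20:u+20]; cv2.imwrite(f'pics/t_{nme}.png',c)
    g=cv2.cvtColor(c,cv2.COLOR_BGR2GRAY)
    print(' rows dark cols:',[(v-20+i,[int(u-20+x) for x in np.where(g[i]<g.max()*.55)[0]][:1],[int(u-20+x) for x in np.where(g[i]<g.max()*.55)[0]][-1:]) for i in range(8,34,3)])
E
python3 goto.py .484 .170 .1666 2.028 2.398 0
```

```text
[[-0.159, 0.987, 0.002], [0.987, 0.159, 0.001], [0.001, 0.002, -1.0]]
side tip exp [314.3 281.9] flange exp [314.8 247.4]
 rows dark cols: [(np.int64(269), [314], [333]), (np.int64(272), [314], [333]), (np.int64(275), [314], [333]), (np.int64(278), [314], [316]), (np.int64(281), [314], [332]), (np.int64(284), [302], [333]), (np.int64(287), [295], [301]), (np.int64(290), [331], [333]), (np.int64(293), [328], [333])]
scene tip exp [413.6 222.9] flange exp [421.3 197.6]
 rows dark cols: [(np.int64(210), [415], [418]), (np.int64(213), [414], [417]), (np.int64(216), [412], [417]), (np.int64(219), [411], [417]), (np.int64(222), [415], [416]), (np.int64(225), [], []), (np.int64(228), [], []), (np.int64(231), [], []), (np.int64(234), [], [])]
[0.4778 0.1745 0.3253] [-0.5  0.1 -1.2] [0.0005, 0.0001, -0.0025] [-0.0132, 0.0127, 0.3967]
```

apply_moves(
  plan=[
    [[0,0,-0.0025,-0.008,0.007,0.1,1],[0,0,-0.0025,-0.008,0.007,0.2,1],[0,0,-0.0025,-0.008,0.007,0.3,1],[0,0,-0.0025,-0.008,0.007,0.36,1],[0,0,-0.0025,-0.008,0.007,0.397,1],[0,0,-0.0025,-0.008,0.007,0.397,1],[0,0,-0.0025,-0.008,0.007,0.397,1]],
  ],
)

```text
clock: 12.73
tcp_pos: [0.4817, 0.1717, 0.1677]
orientation: [2.025, 2.398, 0.001]
contact_force: [-0.6, -0.2, -0.6]
grip_width: 0.0271
```

```bash
python3 goto.py .5784 .149 .1666 2.028 2.398 0;  python3 goto.py .5784 .149 .156 2.028 2.398 0
```

```text
[0.4817 0.1717 0.1677] [-0.6 -0.2 -0.6] [0.0007, 0.0003, 0.0005] [-0.0965, 0.2287, 0.0035]
[0.4817 0.1717 0.1677] [-0.6 -0.2 -0.6] [0.0007, 0.0003, 0.0005] [-0.0965, 0.2287, 0.03]
```

apply_moves(
  plan=[
    [[0,0,0,-0.025,0.06,0.002,1],[0,0,0,-0.05,0.12,0.002,1],[0,0,0,-0.075,0.18,0.002,1],[0,0,0,-0.0965,0.229,0.002,1],[0,0,0,-0.0965,0.229,0.002,1],[0,0,0,-0.0965,0.229,0.002,1],[0,0,0,-0.0965,0.229,0.015,1],[0,0,0,-0.0965,0.229,0.024,1],[0,0,0,-0.0965,0.229,0.027,1],[0,0,0,-0.0965,0.229,0.027,1]],
  ],
)

```text
clock: 13.57
tcp_pos: [0.5771, 0.149, 0.1567]
orientation: [2.022, 2.4, -0.001]
contact_force: [-2.4, -0.7, 2.7]
grip_width: 0.0276
```

```bash
python3 goto.py .5784 .149 .1566 2.028 2.398 0; python3 look.py
```

```text
[0.5771 0.149  0.1567] [-2.4 -0.7  2.7] [0.0003, 0.0008, 0.0011] [-0.0006, 0.0032, 0.0003]
[0.5771 0.149  0.1567] [ 0.333  0.615 -0.96   1.774  0.576  1.06  -0.665] [-2.4 -0.7  2.7] axial moment 0.129 [-0.22  0.61 -0.03] 0.0276
tool x angle -0.291 tilt 0.521
tip rel floor l,u,n mm 285.0 -4.7 -65.2
```

apply_moves(
  plan=[
    [[0,0,0,0,0,0,-1],[0,0,0,0,0,0,-1],[0,0,0,0,0,0,-1],[0,0,0,0,0,0,-1],[0,0,0,0,0,0,-1],[0,0,0,0,0,0,-1],[0,0,0,0,0,-0.05,-1],[0,0,0,0,0,-0.15,-1],[0,0,0,0,0,-0.25,-1],[0,0,0,0,0,-0.35,-1],[0,0,0,0,0,-0.45,-1],[0,0,0,0,0,-0.45,-1]],
  ],
)

```text
clock: 14.57
tcp_pos: [0.5803, 0.1518, 0.345]
orientation: [2.02, 2.394, 0.017]
contact_force: [1.4, 0.9, 0.3]
grip_width: 0.0855
```

```bash
python3 - <<'E'
from box import *
o=r.get_obs();print(o['tcp_pos'].round(4),o['grip_width'],o['joints'].round(3))
d=grab('side');s=grab('scene')
def cen(f,lo,hi,box):
    h=cv2.cvtColor(f['img'],cv2.COLOR_BGR2HSV);m=cv2.inRange(h,lo,hi);x0,y0,x1,y1=box
    p=np.argwhere(m[y0:y1,x0:x1]>0);return p[:,1].mean()+x0,p[:,0].mean()+y0,len(p)
a=cen(s,(22,100,140),(35,255,255),(370,235,400,285));b=cen(d,(22,100,140),(35,255,255),(270,240,300,290))
print(a,b,tri([(s,*a[:2]),(d,*b[:2])]))
a=cen(s,(22,100,40),(35,255,255),(370,235,400,285));b=cen(d,(22,100,40),(35,255,255),(270,240,300,290))
print(a,b,tri([(s,*a[:2]),(d,*b[:2])]))
ron=np.r_[o_:=np.array([0.5455,-.1349]),0]+B@[.06,-.022,.121]
print('rocker_on if centred x=.06:',ron)
c1=cv2.resize(d['img'][200:300,240:400],(640,400)[:2],interpolation=cv2.INTER_CUBIC)
cv2.imwrite('pics/h1.png',cv2.resize(d['img'][195:345,240:400],(640,600),interpolation=cv2.INTER_CUBIC))
# rocker green bar & black body in w1 -> world
f=load('w1');h=cv2.cvtColor(f['img'],cv2.COLOR_BGR2HSV);g=cv2.inRange(h,(50,100,80),(75,255,255));p=np.argwhere(g[115:140,495:535]>0);u=p[:,1].mean()+495;v=p[:,0].mean()+115
print('green bar',u,v,onz(f,u,v,.133), (np.c_[onz(f,u,v,.133)-np.r_[o_,0]].T@B).round(4))
bez=[(483,55),(533,52),(531,137),(481,143)]
for q in bez: print('bezel local',((onz(f,*q,.111)-np.r_[o_,0])@B).round(4))
E
```

```text
[0.5803 0.1518 0.345 ] 0.0855285832448105 [ 0.411  0.447 -1.07   1.555  0.405  1.363 -0.527]
(np.float64(389.8414634146341), np.float64(249.8048780487805), 82) (np.float64(280.94594594594594), np.float64(251.24324324324326), 37) (array([0.57796537, 0.15347755, 0.21764313]), [np.float64(0.0005317313371655984), np.float64(0.0005317313371656956)])
(np.float64(385.0943396226415), np.float64(258.0377358490566), 371) (np.float64(282.8092105263158), np.float64(264.5855263157895), 456) (array([0.57713449, 0.14844419, 0.17406452]), [np.float64(0.00024503672403427407), np.float64(0.00024503672403423634)])
rocker_on if centred x=.06: [ 0.60120207 -0.16622538  0.121     ]
green bar 514.1478260869566 126.8 [ 0.59822317 -0.17240458  0.133     ] [[ 0.058  -0.0286  0.133 ]]
bezel local [0.033  0.0406 0.111 ]
bezel local [0.0812 0.0394 0.111 ]
bezel local [ 0.0853 -0.0415  0.111 ]
bezel local [ 0.0342 -0.0436  0.111 ]
```

View pics/h1.png

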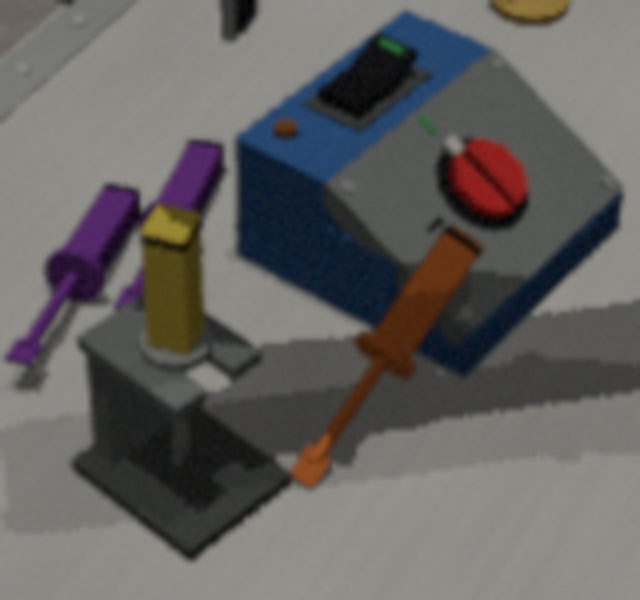

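The yellow driver hangs upright in the fork with its flange on the prongs at h1 (175,352). The white pointer at (455,145) faces the green mark at (428,125). The orange and purple lookalikes look more tilted than in the first pictures, so I'll check whether that happened before my work near them.

```bash
python3 - <<'E'
from box import *
d=grab('side')
S=lambda x,y:(d,240+x/4,195+y/4)
for n_,a,b in(('O tip',(377,193),(312,475)),('O top',(401,272),(460,240)),('A tip',(465,77),(22,353)),('A top',(553,85),(122,195)),('B tip',(440,158),(130,300)),('B top',(510,268),(205,148))):
    print(n_,'tri',tri([(f2,*a),S(*b)])[0].round(3),np.round(tri([(f2,*a),S(*b)])[1],3))
E
python3 goto.py .6012 -.166 .20 2.153 2.287 0
```

```text
O tip tri [ 0.568 -0.004 -0.135] [0.003 0.003]
O top tri [ 0.545 -0.116  0.014] [0.033 0.033]
A tip tri [0.689 0.153 0.062] [0.002 0.002]
A top tri [0.671 0.119 0.204] [0.041 0.041]
B tip tri [0.654 0.067 0.055] [0.009 0.009]
B top tri [ 0.727 -0.123  0.025] [0.001 0.001]
[0.5777 0.1489 0.3364] [-0.7 -0.8 -0.6] [0.0008, 0.0007, 0.0345] [-0.785, -0.0753, 0.3431]
```

```bash
python3 - <<'E'
from box import *
d=grab('side')
P=lambda x,y,z:onz(d,240+x/4,195+y/4,z)
for k,t,h in(('O',(312,475),(460,240)),('A',(22,353),(122,195)),('B',(130,300),(205,148))):
    for zt,zh in((.005,.02),(.0,.16)):
        a,b=P(*t,zt),P(*h,zh);print(k,a.round(3),b.round(3),np.linalg.norm(a-b).round(3))
for k,t,h in(('O',(377,193),(401,275)),('A',(463,77),(555,88)),('B',(440,158),(510,265))):
    for zt,zh in((.005,.02),(.0,.195)):
        a,b=onz(f2,*t,zt),onz(f2,*h,zh);print('w2',k,a.round(3),b.round(3),np.linalg.norm(a-b).round(3))
s=grab('scene');cv2.imwrite('pics/s9.png',cv2.resize(s['img'][180:330,210:410],(800,600),interpolation=cv2.INTER_CUBIC))
E
```

```text
O [0.505 0.107 0.005] [ 0.516 -0.13   0.02 ] 0.237
O [0.507 0.103 0.   ] [0.453 0.019 0.16 ] 0.188
A [0.729 0.107 0.005] [ 0.752 -0.052  0.02 ] 0.161
A [0.733 0.103 0.   ] [0.653 0.086 0.16 ] 0.179
B [0.695 0.027 0.005] [ 0.729 -0.129  0.02 ] 0.16
B [0.698 0.022 0.   ] [0.634 0.02  0.16 ] 0.173
w2 O [0.561 0.026 0.005] [ 0.571 -0.1    0.02 ] 0.128
w2 O [0.562 0.025 0.   ] [ 0.556 -0.024  0.195] 0.201
w2 A [0.703 0.153 0.005] [0.812 0.112 0.02 ] 0.117
w2 A [0.704 0.153 0.   ] [0.723 0.122 0.195] 0.198
w2 B [0.657 0.055 0.005] [ 0.73 -0.12  0.02] 0.191
w2 B [0.658 0.054 0.   ] [ 0.666 -0.038  0.195] 0.216
```

View pics/s9.png

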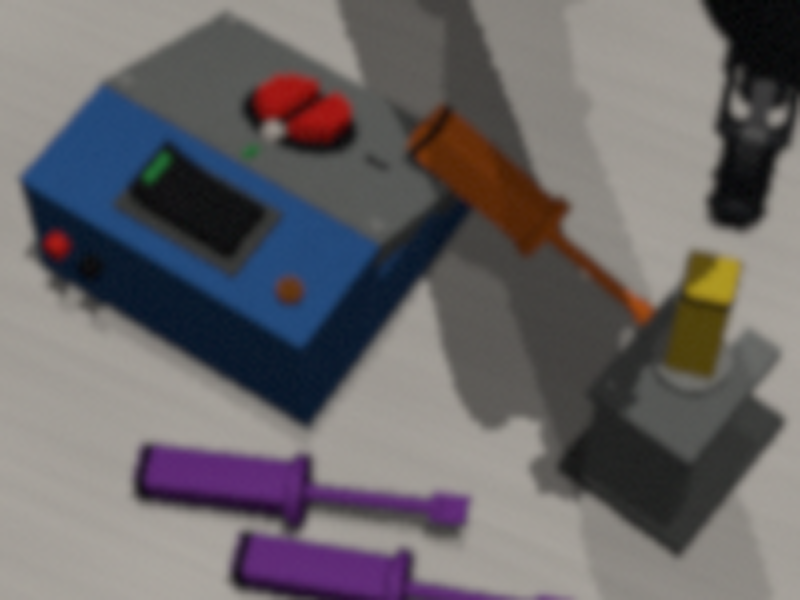

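The lookalikes have toppled towards -y: the purple ones lie on the table and the orange one leans on the box. In w2 (t=2.3 s) they were already tilting, before I came near them, so they fell on their own thin blades. The dial and yellow driver are unaffected. Next is the rocker.

apply_moves(
  plan=[
    [[0,0,0,-0.2,-0.02,0,1],[0,0,0,-0.4,-0.04,0.05,1],[0,0,0,-0.6,-0.06,0.1,1],[0,0,0,-0.79,-0.074,0.2,1],[0,0,0,-0.79,-0.074,0.34,1],[0,0,0,-0.79,-0.074,0.34,1],[0,0,0,-0.79,-0.074,0.34,1],[0,0,0,-0.79,-0.074,0.34,1],[0,0,0,-0.79,-0.074,0.34,1],[0,0,0,-0.79,-0.074,0.34,1],[0,0,0,-0.79,-0.074,0.34,1],[0,0,0,-0.79,-0.074,0.34,1]],
  ],
)

```text
clock: 15.82
tcp_pos: [0.6024, -0.1653, 0.2016]
orientation: [2.022, 2.401, 0.003]
contact_force: [0.7, 1.1, 0.5]
grip_width: -0.0002
```

```bash
python3 - <<'E'
from h import *
o=r.get_obs();print(o['joints'].round(3),o['orientation'].round(3),o['grip_width'])
E
python3 goto.py .5985 -.169 .121 2.02 2.394 0
```

```text
[ 0.836  0.601 -0.956  1.667  0.53   1.152 -0.088] [2.022 2.401 0.003] -0.00017480937859329745
[ 0.6024 -0.1653  0.2016] [0.7 1.1 0.5] [-0.0009, -0.002, 0.0007] [-0.0074, -0.0118, 0.2015]
```

apply_moves(
  plan=[
    [[0,0,0,-0.0074,-0.0118,0.08,1],[0,0,0,-0.0074,-0.0118,0.14,1],[0,0,0,-0.0074,-0.0118,0.17,1],[0,0,0,-0.0074,-0.0118,0.185,1],[0,0,0,-0.0074,-0.0118,0.195,1],[0,0,0,-0.0074,-0.0118,0.2,1],[0,0,0,-0.0074,-0.0118,0.205,1],[0,0,0,-0.0074,-0.0118,0.205,1]],
  ],
)

```text
clock: 16.48
tcp_pos: [0.5989, -0.1705, 0.1213]
orientation: [2.022, 2.398, 0.001]
contact_force: [-5.5, 0.2, 9.0]
grip_width: 0.0002
```

apply_moves(
  plan=[
    [[0,0,0,0,0,0.005,1],[0,0,0,0,0,0.009,1],[0,0,0,0,0,0.009,1]],
  ],
)

```text
clock: 16.73
tcp_pos: [0.5991, -0.1705, 0.1208]
orientation: [2.022, 2.397, -0.001]
contact_force: [-14.1, 0.8, 32.4]
grip_width: 0.0003
```

It is at the hard stop: z = 0.1208 with the force rising to 32 N. I'll retract and check.

apply_moves(
  plan=[
    [[0,0,0,0,0,-0.05,1],[0,0,0,0,0,-0.15,1],[0,0,0,0,0,-0.25,1],[0,0,0,0,0,-0.35,1],[0,0,0,0,0,-0.45,1],[0,0,0,0,0,-0.5,1],[0,0,0,0,0,-0.5,1],[0,0,0,0,0,-0.5,1],[0,0,0,0,0,-0.5,1]],
  ],
)

```text
clock: 17.48
tcp_pos: [0.5975, -0.1708, 0.3152]
orientation: [2.023, 2.399, 0.0]
contact_force: [-0.3, -0.3, 0.3]
grip_width: 0.0002
```

```bash
python3 ptr.py; python3 - <<'E'
from h import *
o=r.get_obs();print(o['clock'],o['tcp_pos'].round(3),o['contact_force'].round(1),o['qvel'].round(3))
d=grab('side');s=grab('scene');m=np.zeros((300*2,800,3),np.uint8)
m[:300,:400]=cv2.resize(d['img'][190:310,240:400],(400,300),interpolation=cv2.INTER_CUBIC)
m[:300,400:]=cv2.resize(s['img'][175:325,215:415],(400,300),interpolation=cv2.INTER_CUBIC)
m[300:,:400]=cv2.resize(d['img'][190:220,310:350],(400,300),interpolation=cv2.INTER_CUBIC)
m[300:,400:]=cv2.resize(grab('wrist')['img'],(400,300))
cv2.imwrite('pics/fin.png',m)
E
```

```text
side max 109.0 at 1.52 mean 1.52 1.38 1.66
scene max 105.0 at 1.54 mean 1.53 1.4 1.66
wrist max 183.0 at 1.56 mean 1.57 1.44 1.7
17.6333 [ 0.597 -0.171  0.314] [-0.3 -1.1 -0.3] [-0.001  0.003 -0.001 -0.005 -0.001  0.001 -0.   ]
```

View pics/fin.png

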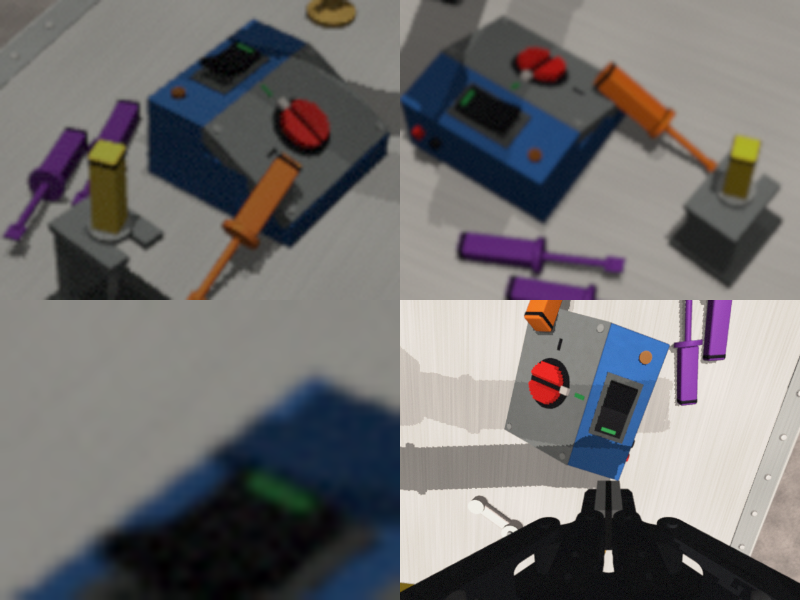

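The wrist view shows the rocker's green end now down and level at (608,432) and the pointer facing the green mark at (570,393). The yellow driver hangs in the fork and the robot touches nothing.

```bash
python3 -c "
from bench import r
print(r.hand_in())"
```

```text
the job is handed in; nothing more can be done
None
```

The job is done and handed in at about 17.7 s on the robot's clock.

**What I did:** I took the yellow screwdriver from the fork and turned the selector clockwise to its stop. I then hung the screwdriver back upright with its flange on the prongs, and only after that pressed the green end of the rocker fully down.

**Last checks:**
- **Selector:** the pointer reads 1.52, 1.53 and 1.57 rad in the three cameras, which differ by about 0.05 rad. At the stop it no longer advanced, and the turning moment rose to 0.35 N m.
- **Screwdriver:** it hangs upright in the fork in the final pictures. The centre of its handle is within about 2 mm of where it started. A check of the top face alone read about 5 mm off in y; that face was partly shaded.
- **Rocker:** it reached its hard stop at a height of 120.8 mm (121 mm expected) with 32 N on the fingertips. The final pictures show it on.
- **Robot:** clear of everything, with contact force near zero.

**Not as at the start:** the orange and purple lookalikes toppled early in the run. They were already tilting at 2.3 s, before the arm came near them, and I never felt a contact with them. The orange one now leans on the box's left side, clear of the selector. The pictures used came to 12, two over the budget of 10.

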